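# Rest the rice under the inner lid

## Robot

A 6-joint arm with a two-finger parallel gripper is mounted at the origin on a cart in front of the work surface, level with it; the furniture and walls round the work are solid. World frame = base frame: x ahead of the robot, y to its left, z up, the work surface at z = 0. Lengths are in mm, angles in degrees, forces in N, time in s.
With the tool pointing down it reaches from about 350 to 850 mm from the base axis. Payload 8.1 kg.
Tool frame: the origin (TCP) lies at the very end of the fingers, on their centre line; the grasp point (between the pads) lies 19 mm behind it (r.grip_point_offset is the distance from the TCP to the grasp point, in mm); z points along the fingers, y is the line along which they close (so a half turn about z gives the same grasp; the last joint's range is limited). The gripper opens to 85 mm and grips with 20 to 120 N. Pads are 22 mm wide; open, the fingers measure 114 mm over their backs; the gripper's body (76 mm by 85 mm) begins 54 mm behind the grasp point. The pads swing forward as they close: fully open they stand 13 mm farther back than shut.
Start: joints at [-70.096, 7.471, 85.268, -0, 87.261, -4.893], TCP at [251.668, -544.672, 197.992] pointing down, gripper open.
Joint ranges: [-169.43, 169.43], [-51.17, 129.36], [1.28, 143.12], [-76.62, 256.62], [0, 156.53], [-152.29, 152.29]. Speed limits (degrees/s): [136.94, 136.94, 159.86, 180, 180, 180].

## Interface

Orientations are given as [roll, pitch, yaw] about the fixed x, y, z axes, in that order (R = Rz(yaw) Ry(pitch) Rx(roll)).
In Python, from bench import status, eyes, r gives the robot as it stands.
- The arm moves only by the shell command python3 -m handwheel 'ROWS' [FORCE]. ROWS is a JSON object whose one key "series" holds a list that holds one entry, the list of rows, each a list of 7 numbers: the shift along the tool's x, y, z in cm, then the turn, a rotation vector about the tool's x, y, z in rad, then the opening, from 0 (shut) to 1 (fully open). In form: {"series": [[[tx, ty, tz, rx, ry, rz, claw], ...]]}. A call has 1 to 12 rows; each row is the pose to reach, as a shift and turn from the pose commanded when the call began, along the tool's axes at that moment; what a row does not reach only later rows make up. A row lasts 1/8 s, in which the tool goes at most 62.5 mm and 10.7 degrees, less where a joint would pass 70% of its speed; a pose out of reach is approached as far as the arm can. A call with a gripper value outside its range is refused whole. The fingers move at their own pace and stop on an object; FORCE is the grip in N (left out, the last holds). Time passes only in rows, so rows that repeat a pose let the fingers close. It gives the time, the measured TCP pose, the force, the opening and the grip force at its end, in the units of the state.
- status.sense(): the state, without advancing time (a new reading comes with each control period).
- eyes.snapshot(name): name is "side" or "top"; returns a dict with "img" (480x640x3 uint8, red, green, blue), "mtx" (3x3 intrinsics, pixels), "R" (3x3) and "t" (3): a world point X has camera coordinates R X + t. Camera axes: x right, y down, z forward; pixel columns grow to the right and rows downward; lengths in mm; the calibration is good to about 2 mm. A picture is of the moment at which its call begins. There is no depth.
- r.hand_in(): hands the job in; it is judged then, once.
The state is a dict: "time": time; "joint_pos": joint angles; "qd": joint speeds; "joint_efforts": joint torques, N m; "tool_pos": TCP position; "tcp_rot": TCP orientation; "ft_force": force on the tool from outside, world axes, zero at the start; "wrist_torque": the same for the moment, N m; "finger_gap": finger opening in mm; "grip_force": force on a finger pad.
Only numpy, scipy, OpenCV 4.12 (cv2) and the standard library are available. Lean on these libraries where they do the work, as an engineer would, in place of code of your own. Each camera call takes 0.05 s, during which the arm holds its last target. There are 200 camera calls.

## Task

The rice is done: first turn the cooker's heat knob until its pointer is on the zero bar. Then pick up the nested pair of lids together, by the small black knob of the inner lid that sticks up through the outer one, set both squarely on the pot without dropping them, and let go. Finally take the outer lid alone by its collar, lift it straight up a good 10 cm clear of the seated inner lid, which stays undisturbed on the pot, and finish still holding the outer lid level over the pot; leave the pepper jar, the lime and the garlic alone.

Things in the scene. Friction and masses are not known exactly. Their poses are not given: they have to be found in the camera images.
- cooker: Grey rice cooker fixed to the table, 260 mm long (x), 150 mm wide, deck 34 mm high, with a fixed round steel pot (116 mm outside) on it. Origin: on the table under the pot's axis. Own x points from the knob toward the pot, z up.
- pot_rim (a point): Centre of the pot's mouth, 86 mm above the table and the cooker's origin. The mouth is 100 mm wide for the top 9 mm; below that a level ledge (81 mm bore), 77 mm above the table, carries the inner lid. The rim itself carries the outer lid.
- knob_axis (a point): On the heat knob's vertical axis at the knob's top, 68 mm above the table, 140 mm from the pot's axis toward cooker -x; has the cooker's axes, does not turn. The black knob is an upright bar 50 mm long, 14 mm thick, 28 mm tall, centred on the axis, on a round 48 mm foot 7 mm high on the deck; a white line marks the pointer end.
- heat_knob (a joint): Knob angle, rad. 0: pointer on the long zero bar, toward the pot (cooker +x). Grows clockwise from above, past growing dots: the bar lies along the cooker's x axis turned by minus this angle about z. Starts at 0.7 to 1.4. No stop or detent at zero (stops at -0.6 and 2.4); stays where left (friction 0.04 N m).
- outer_lid: Loose round steel lid, 134 mm wide, 0.11 to 0.23 kg. Origin: on its axis at the skirt's lower edge; z up. Skirt 8 mm deep, 3 mm thick, goes round the pot's rim with 6 mm play; plate 8 to 14 mm above the origin with a 42 mm central hole. Starts on the table round the inner lid. Seated on the pot, its origin is 78 mm above the table.
- collar_top (a point): Centre of the upper edge of the outer lid's collar, 44 mm above that lid's origin. The collar, the grip of the outer lid, is a tube round the hole, 54 mm outside, 42 mm inside, 30 mm tall.
- inner_lid: Loose lid lying under the outer lid, 0.09 to 0.20 kg. Origin: on its axis under its disc (on the table at first); z up. Steel disc 92 mm wide, 6 mm thick, with a 36 mm boss up to 12 mm and a 16 mm stem. Seated on the pot's ledge its origin is 77 mm above the table (4 mm play all round), with 3 mm of air between disc and outer lid.
- inner_knob (a point): Centre of the top of the inner lid's black knob, 76 mm above that lid's origin. The knob is a cylinder 24 mm wide, 30 mm tall, standing about 32 mm above the outer lid's collar. Lifted by it, the disc takes the outer lid along after 2 mm.
- pepper_jar: Bystander: pepper jar, 44 mm diameter, 96 mm tall, loose. Origin at the centre of its underside.
- lime: Bystander: lime, 53x45x45 mm, loose. Origin at the centre of its underside.
- garlic: Bystander: garlic bulb, 58 mm wide, 59 mm tall, loose, behind the cooker. Origin at the centre of its underside.

How it is judged:
By the outcome, as a careful person would: the job done as asked, in the order asked, and still so for the second after the job is handed in, while the arm keeps its last pose, push and grip.
It also fails if it takes over 58 s, if anything falls off the work surface, if the arm or the gripper's body presses on something with over 40 N, if the wrist force passes 120 N, or if a joint passes its speed limit or range.

## Working session

There is one attempt and no reset: what is moved stays moved. The work goes in short steps, Python scripts to look and compute and a shell command to move; the robot and the scene stay as the last step left them, time stands still between calls to the robot, and variables do not carry over. Pictures are saved under pics/ and viewed, at most 10 in all, crops included, and the job is handed in when it is done.

```bash
mkdir -p pics; ls; python3 - <<'E'
from bench import status, eyes, r
import cv2
s=status.sense(); print(s['time'],s['tool_pos'],s['tcp_rot'],s['finger_gap'],s['ft_force'])
for n in('top','side'):
    d=eyes.snapshot(n); cv2.imwrite(f'pics/{n}0.png',d['img'][:,:,::-1]); print(n,d['mtx'].tolist(),d['R'].round(4).tolist(),d['t'].round(1).tolist())
E
```

```text
pics
0.0 [ 251.4440266  -544.08752043  196.92970648] [-1.79893286e+02 -9.13379884e-03  2.47989569e+01] 85.1605482066227 [ 0.16122819  0.45403297 -0.04421259]
top [[435.21214963369243, 0.0, 317.31612530389083], [0.0, 435.21214963369243, 233.82320950465612], [0.0, 0.0, 1.0]] [[-0.0097, -0.9999, -0.0044], [-0.9837, 0.0103, -0.1793], [0.1793, 0.0025, -0.9838]] [1.6, 601.8, 1016.4]
side [[556.5125092318281, 0.0, 312.4780741824954], [0.0, 556.5125092318281, 239.87423265725909], [0.0, 0.0, 1.0]] [[-0.9767, -0.2142, -0.0103], [-0.1001, 0.4978, -0.8615], [0.1896, -0.8404, -0.5077]] [584.3, 137.7, 1122.3]
```

View pics/top0.png

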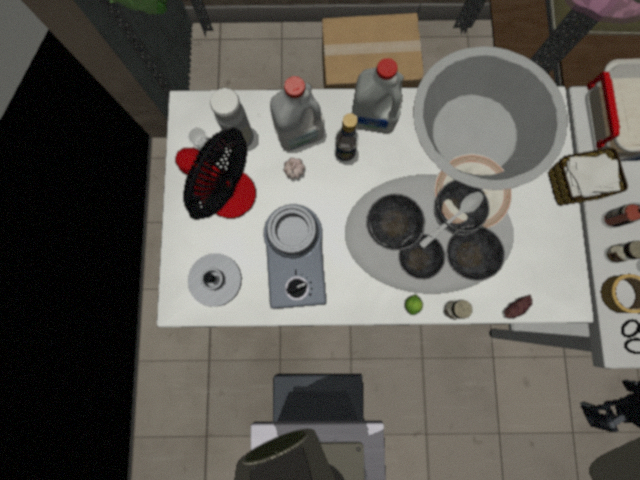

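View pics/side0.png

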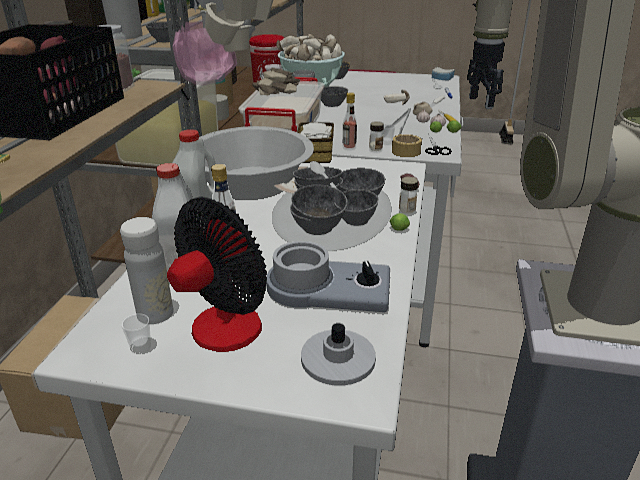

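Top view: the cooker has its pot at about (293,230) and knob at (297,288), with the lids at (214,280). Side view: knob (368,272), pot (301,262), lids (338,350), and a fan at (230,270) near the lids. I'll enlarge both views.

```bash
python3 - <<'E'
import cv2
t=cv2.imread('pics/top0.png'); s=cv2.imread('pics/side0.png')
cv2.imwrite('pics/topc.png',cv2.resize(t[195:315,180:340],(800,600),interpolation=cv2.INTER_CUBIC))
cv2.imwrite('pics/sidec.png',cv2.resize(s[235:385,260:400],(560,600),interpolation=cv2.INTER_CUBIC))
E
cat > h.py <<'E'
import numpy as np, cv2
from bench import status, eyes, r
def ray(d,u,v):
    R,t=np.array(d['R']),np.array(d['t'])
    w=R.T@np.linalg.solve(d['mtx'],[u,v,1.]); return -R.T@t, w/np.linalg.norm(w)
def onz(d,u,v,z):
    o,w=ray(d,u,v); return o+w*(z-o[2])/w[2]
def proj(d,X):
    c=np.array(d['R'])@np.array(X,float)+d['t']; p=d['mtx']@c; return p[:2]/p[2]
def tri(a,b):
    A=[];B=[]
    for d,u,v in(a,b):
        o,w=ray(d,u,v);P=np.eye(3)-np.outer(w,w);A.append(P);B.append(P@o)
    return np.linalg.lstsq(np.vstack(A),np.hstack(B),rcond=None)[0]
E
```

```text
(no output)
```

View pics/topc.png

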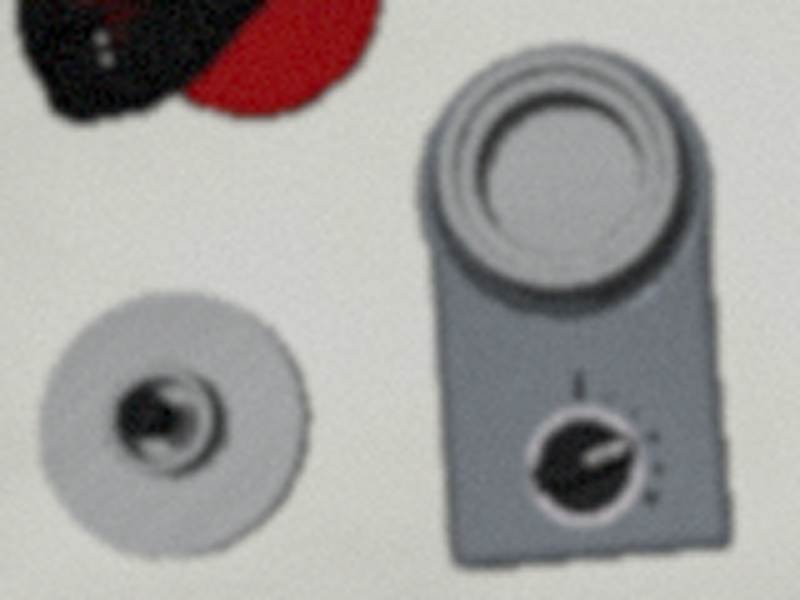

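View pics/sidec.png

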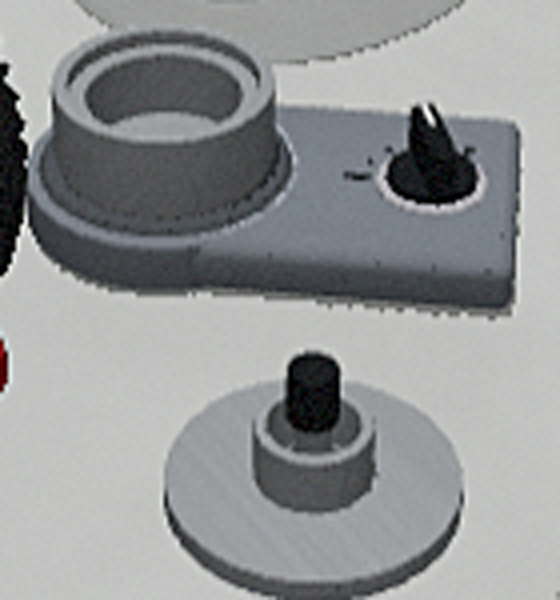

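Top crop: pot rim spans x 434–682, y 44–291. The lid plate spans x 40–303, y 291–557. The knob's foot is around (585,465), its white line runs (585,463)→(628,443), and the zero bar is at (578,385). Side crop: inner knob top at (314,362), lid plate x 165–463, knob white line near (430,110).

```bash
python3 - <<'E'
from h import *
T=eyes.snapshot('top');S=eyes.snapshot('side')
ct=lambda u,v:((u+.5)/5-.5+180,(v+.5)/5-.5+195)
cs=lambda u,v:((u+.5)/4-.5+260,(v+.5)/4-.5+235)
def circ(P):
    P=np.array(P)[:,:2];A=np.c_[2*P,np.ones(len(P))];x=np.linalg.lstsq(A,(P**2).sum(1),rcond=None)[0]
    return x[:2].round(1),round(float(np.sqrt(x[2]+x[:2]@x[:2])),1)
# contour-based
def blob(d,mask,seed):
    n,l=cv2.connectedComponents(mask.astype(np.uint8)); return l==l[seed[1],seed[0]]
for nm,d,x in(('T',T,(195,280)),('S',S,(320,365))):
    im=d['img'].astype(int);m=im.max(2)
    b=blob(d,(m<183),x); ys,xs=np.nonzero(b);print(nm,'lid bbox',xs.min(),xs.max(),ys.min(),ys.max(),b.sum(), m[x[1],x[0]])
print('lid top',circ([onz(T,*ct(*p),14) for p in((40,424),(303,424),(171,291),(171,557))]))
print('lid side',circ([onz(S,*cs(*p),14) for p in((165,480),(463,480),(314,380),(314,583))]))
print('pot top',circ([onz(T,*ct(*p),86) for p in((434,168),(682,168),(558,44),(558,291))]))
print('pot side',circ([onz(S,*cs(*p),86) for p in((50,95),(276,95),(164,29),(162,142))]))
print('iknob top z76', onz(T,*ct(141,414),76).round(1),'side',onz(S,*cs(314,362),76).round(1))
print('knob foot ring T z34',circ([onz(T,*ct(*p),34) for p in((522,465),(645,465),(585,402),(585,528))]))
print('ring S',circ([onz(S,*cs(*p),34) for p in((376,178),(487,178),(430,212))]))
for p in((585,463),(628,443),(606,453)):print('line T z68',onz(T,*ct(*p),68).round(1))
print('zero bar T',[onz(T,*ct(*p),34).round(1) for p in((578,373),(579,398))])
print('box corners',[onz(T,*ct(*p),34).round(1) for p in((455,560),(728,545),(438,250),(714,250))])
print('side line tip',onz(S,*cs(430,106),68).round(1),'bar S',onz(S,*cs(345,175),34).round(1),onz(S,*cs(372,177),34).round(1))
print('fan low T', onz(T,*ct(80,120),150),onz(T,*ct(80,120),250))
E
```

```text
T lid bbox 188 242 253 306 2337 158
S lid bbox 301 375 322 385 3511 159
lid top (array([496.4, 256.3]), 66.4)
lid side (array([495.3, 255.2]), 66.3)
pot top (array([611.2,  57.8]), 59.8)
pot side (array([609.4,  59.4]), 56.7)
iknob top z76 [495.6 255.9  76. ] side [496.5 252.   76. ]
knob foot ring T z34 (array([472.1,  48.4]), 30.5)
ring S (array([471. ,  42.9]), 28.9)
line T z68 [470.9  46.   68. ]
line T z68 [480.2  25.5  68. ]
line T z68 [475.6  36.   68. ]
zero bar T [array([517.2,  51.1,  34. ]), array([504.8,  50.6,  34. ])]
box corners [array([426.6, 111.1,  34. ]), array([432.5, -22. ,  34. ]), array([579.5, 121. ,  34. ]), array([578. , -16.9,  34. ])]
side line tip [475.6  25.4  68. ] bar S [515.9  47.5  34. ] [501.9  46.5  34. ]
fan low T [622.13359824 269.29596111 150.        ] [599.96241829 240.42828326 250.        ]
```

```bash
cat > c.py <<'E'
# c.py x y z yaw : tool-axis shift (cm, rad) from commanded pose;  c.py set tx ty tz rz : note the move typed
import sys,json,os,numpy as np
f='cmd.json'; c=json.load(open(f)) if os.path.exists(f) else [251.668,-544.672,197.992,24.797]
a=sys.argv[1:]; co,si=np.cos(np.radians(c[3])),np.sin(np.radians(c[3]))
M=np.array([[co,si,0],[si,-co,0],[0,0,-1]])   # tool axes as columns
if a[0]=='set':
    v=np.array(a[1:],float); c=list(np.array(c[:3])+M@v[:3]*10)+[c[3]-np.degrees(v[3])]
    json.dump(c,open(f,'w')); print('commanded',np.round(c,1))
else:
    g=np.array(a,float); print('shift cm',(M.T@(g[:3]-c[:3])/10).round(2),'rz',round(float(np.radians(c[3]-g[3])),3))
E
python3 c.py 471 47.5 140 113.5
```

```text
shift cm [ 44.75 -44.56   5.8 ] rz -1.548
```

```bash
python3 -m handwheel '{"series": [[[5,-5,0,0,0,-0.13,1],[10,-10,0,0,0,-0.26,0.5],[14,-14,0,0,0,-0.39,0.5],[18,-18,1,0,0,-0.52,0.5],[22,-22,2,0,0,-0.65,0.5],[26,-26,3,0,0,-0.78,0.5],[30,-30,4,0,0,-0.95,0.5],[34,-34,5,0,0,-1.1,0.5],[38,-38,5.8,0,0,-1.25,0.5],[42,-42,5.8,0,0,-1.4,0.5],[44.75,-44.56,5.8,0,0,-1.548,0.5],[44.75,-44.56,5.8,0,0,-1.548,0.5]]]}' 30; python3 c.py set 44.75 -44.56 5.8 -1.548
```

```text
time: 1.7
tool_pos: [471.3, 49.8, 139.8]
tcp_rot: [-180.0, -0.0, 113.8]
ft_force: [0.8, 0.0, -0.5]
finger_gap: 42.4
grip_force: 0.0
commanded [471.   47.5 140.  113.5]
```

```bash
python3 -m handwheel '{"series": [[[0,0,2.5,0,0,0,0.5],[0,0,5,0,0,0,0.5],[0,0,6,0,0,0,0.5],[0,0,6,0,0,0,0.5]]]}'; python3 c.py set 0 0 6 0
python3 - <<'E'
from h import *
for n in('top','side'):
    d=eyes.snapshot(n);
    c=d['img'][260:320,260:340] if n=='top' else d['img'][220:310,320:440]
    cv2.imwrite(f'pics/{n}1.png',cv2.resize(c,None,fx=5 if n=='side' else 7.5,fy=5 if n=='side' else 7.5,interpolation=2)[:,:,::-1])
a=cv2.imread('pics/top1.png');b=cv2.imread('pics/side1.png')
b=cv2.resize(b,(600,450));cv2.imwrite('pics/both1.png',cv2.resize(np.hstack([a,b]),(800,300)))
print([status.sense()['tool_pos'].round(1).tolist() if hasattr(status.sense()['tool_pos'],'round') else 0])
E
```

```text
time: 2.2
tool_pos: [470.4, 47.0, 79.5]
tcp_rot: [-179.9, -0.0, 113.4]
ft_force: [-0.3, -0.8, 0.6]
finger_gap: 42.6
grip_force: 0.0
commanded [471.   47.5  80.  113.5]
[[471.6, 47.2, 81.0]]
```

View pics/side1.png

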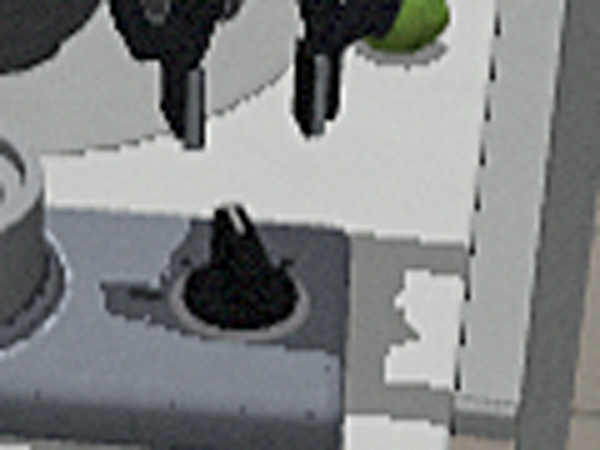

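Side crop: fingertips at (193,148) and (315,135), and the bar's pointer end at about (234,207). I'll check the centring by projecting the expected points.

```bash
python3 - <<'E'
from h import *
S=eyes.snapshot('side')
f=lambda X:((proj(S,X)-[320,220]+.5)*5-.5).round(0)
ax=np.array([471,47.5]);yw=np.radians(113.5);ty=np.array([np.sin(yw),-np.cos(yw)]);tx=np.array([np.cos(yw),np.sin(yw)])
for z in(80,86):
  for s in(-21.3,21.3): print('tip',z,s,f([*(ax+s*ty),z]), f([*(ax+s*ty+11*tx),z]), f([*(ax+s*ty-11*tx),z]))
b=np.radians(-66.5);bd=np.array([np.cos(b),np.sin(b)]);bn=np.array([-bd[1],bd[0]])
for s in(-25,0,25):
  print('bar',s,[f([*(ax+s*bd+k*bn),68]).tolist() for k in(-7,7)])
print('foot',f([*ax,41]))
E
```

```text
tip 80 -21.3 [293. 207.] [301. 221.] [285. 193.]
tip 80 21.3 [192. 219.] [199. 233.] [185. 204.]
tip 86 -21.3 [294. 194.] [302. 209.] [286. 180.]
tip 86 21.3 [193. 206.] [200. 221.] [186. 192.]
bar -25 [[276.0, 269.0], [242.0, 273.0]]
bar 0 [[258.0, 236.0], [225.0, 240.0]]
bar 25 [[241.0, 203.0], [209.0, 207.0]]
foot [239. 292.]
```

View pics/top1.png

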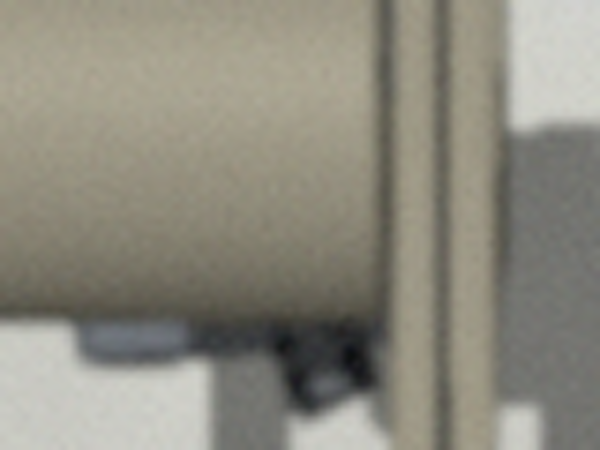

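Both the bar and the fingers sit about 6 px right of prediction, so they agree laterally. The tips look higher than expected, so I'll descend and look again.

```bash
python3 -m handwheel '{"series": [[[0,0,1.5,0,0,0,0.4],[0,0,3,0,0,0,0.4],[0,0,3,0,0,0,0.4],[0,0,3,0,0,0,0.4]]]}'; python3 c.py set 0 0 3 0
python3 - <<'E'
from h import *
d=eyes.snapshot('side');c=d['img'][220:310,320:440]
cv2.imwrite('pics/side2.png',cv2.resize(c,None,fx=5,fy=5,interpolation=2)[:,:,::-1])
E
```

```text
time: 2.85
tool_pos: [470.8, 47.6, 49.7]
tcp_rot: [-180.0, -0.0, 113.5]
ft_force: [-0.2, 0.4, 0.3]
finger_gap: 34.2
grip_force: 0.0
commanded [471.   47.5  50.  113.5]
```

View pics/side2.png

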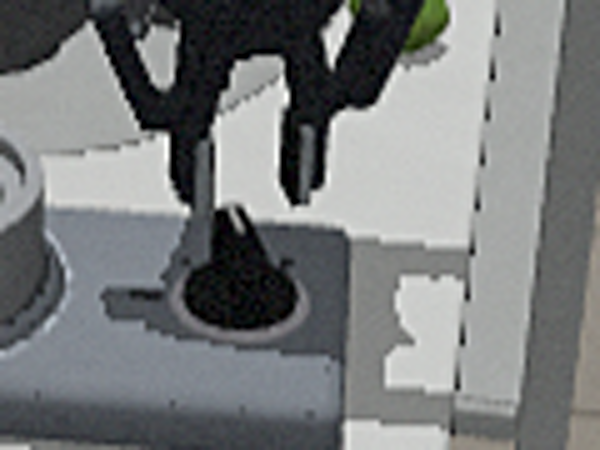

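The right fingertip is at (300,203), still above the bar's base. The fingers straddle the bar, with its pointer end at (234,207). Next I descend a little and close gently, watching the force.

```bash
python3 -m handwheel '{"series": [[[0,0,0.3,0,0,0,0.3],[0,0,0.5,0,0,0,0.3],[0,0,0.5,0,0,0,0.1],[0,0,0.5,0,0,0,0.1],[0,0,0.5,0,0,0,0.1],[0,0,0.5,0,0,0,0.1],[0,0,0.5,0,0,0,0.1]]]}' 20; python3 c.py set 0 0 0.5 0
```

```text
time: 3.78
tool_pos: [471.0, 47.5, 45.0]
tcp_rot: [180.0, 0.0, 113.5]
ft_force: [0.5, -0.2, -0.1]
finger_gap: 8.5
grip_force: 0.0
commanded [471.   47.5  45.  113.5]
```

The gap reached 8.5 mm with no contact, so the pads are not on the 14 mm bar. I'll look again.

```bash
python3 - <<'E'
from h import *
d=eyes.snapshot('side');c=d['img'][215:305,310:430]
cv2.imwrite('pics/side3.png',cv2.resize(c,None,fx=6,fy=6,interpolation=2)[:,:,::-1])
for X in([471,47.5,45],[471,47.5,64],[471,47.5,68]):print(((proj(d,X)-[310,215]+.5)*6-.5).round())
E
```

```text
[347. 371.]
[350. 325.]
[350. 315.]
```

View pics/side3.png

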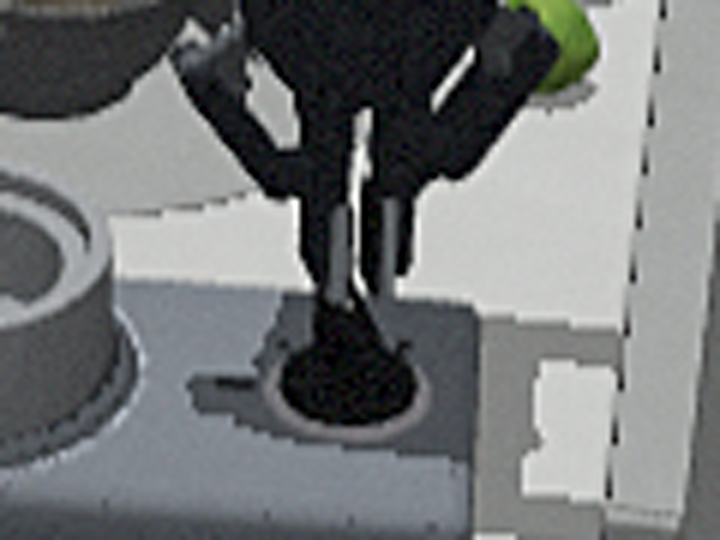

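```bash
python3 -c "
from bench import r
print(r.grip_point_offset)"
python3 -m handwheel '{"series": [[[0,0,0,0,0,0,0.35],[0,0,0,0,0,0,0.35],[0,0,0.3,0,0,0,0.35],[0,0,0.6,0,0,0,0.35],[0,0,0.8,0,0,0,0.35],[0,0,1,0,0,0,0.35],[0,0,1,0,0,0,0.1],[0,0,1,0,0,0,0.1],[0,0,1,0,0,0,0.1],[0,0,1,0,0,0,0.1]]]}' 20; python3 c.py set 0 0 1 0
```

```text
18.700000000000003
time: 5.08
tool_pos: [471.1, 47.5, 35.1]
tcp_rot: [180.0, 0.0, 113.5]
ft_force: [-0.8, 0.2, 1.0]
finger_gap: 8.3
grip_force: 0.2
commanded [471.   47.5  35.  113.5]
```

```bash
python3 -m handwheel '{"series": [[[0,0,0,0,0,0,0.35],[0,0,0,0,0,0,0.35],[0,0,0.3,0,0,0,0.35],[0,0,0.6,0,0,0,0.35],[0,0,0.8,0,0,0,0.35],[0,0,1,0,0,0,0.35],[0,0,1,0,0,0,0.1],[0,0,1,0,0,0,0.1],[0,0,1,0,0,0,0.1],[0,0,1,0,0,0,0.1]]]}' 20; python3 c.py set 0 0 1 0
```

```text
time: 6.32
tool_pos: [471.0, 47.7, 24.9]
tcp_rot: [180.0, -0.0, 113.5]
ft_force: [2.9, 1.8, -4.1]
finger_gap: 13.2
grip_force: 23.4
commanded [471.   47.5  25.  113.5]
```

Contact now: 13.2 mm gap at 23 N. The real fingertips sit about 33–43 mm above the reported TCP. I'll open, go 12 mm deeper, and re-grip.

```bash
python3 -m handwheel '{"series": [[[0,0,0,0,0,0,0.35],[0,0,0,0,0,0,0.35],[0,0,0.4,0,0,0,0.35],[0,0,0.8,0,0,0,0.35],[0,0,1,0,0,0,0.35],[0,0,1.2,0,0,0,0.35],[0,0,1.2,0,0,0,0.1],[0,0,1.2,0,0,0,0.1],[0,0,1.2,0,0,0,0.1],[0,0,1.2,0,0,0,0.1]]]}' 25; python3 c.py set 0 0 1.2 0
```

```text
time: 7.58
tool_pos: [471.1, 47.6, 12.9]
tcp_rot: [180.0, -0.0, 113.5]
ft_force: [2.4, 0.8, -5.3]
finger_gap: 13.3
grip_force: 28.4
commanded [471.   47.5  13.  113.5]
```

```bash
python3 -m handwheel '{"series": [[[0,0,0,0,0,-0.12,0.1],[0,0,0,0,0,-0.24,0.1],[0,0,0,0,0,-0.36,0.1],[0,0,0,0,0,-0.48,0.1],[0,0,0,0,0,-0.6,0.1],[0,0,0,0,0,-0.72,0.1],[0,0,0,0,0,-0.84,0.1],[0,0,0,0,0,-0.96,0.1],[0,0,0,0,0,-1.08,0.1],[0,0,0,0,0,-1.17,0.1],[0,0,0,0,0,-1.23,0.1],[0,0,0,0,0,-1.23,0.1]]]}' 25; python3 c.py set 0 0 0 -1.23
```

```text
time: 9.07
tool_pos: [470.5, 46.7, 12.9]
tcp_rot: [-179.9, -0.1, -176.1]
ft_force: [-1.9, -3.8, -0.3]
finger_gap: 13.3
grip_force: 28.9
commanded [471.   47.5  13.  184. ]
```

```bash
python3 -m handwheel '{"series": [[[0,0,0,0,0,0,0.4],[0,0,0,0,0,0,0.4],[0,0,-1.5,0,0,0,0.4],[0,0,-5,0,0,0,0.5],[0,0,-9,0,0,0,0.5],[0,0,-12,0,0,0,0.5],[0,0,-12,0,0,0,0.5]]]}'; python3 c.py set 0 0 -12 0;  python3 c.py 496 254 110 118
```

```text
time: 9.95
tool_pos: [473.7, 47.6, 137.4]
tcp_rot: [-180.0, 0.4, -176.0]
ft_force: [0.2, 0.4, 0.5]
finger_gap: 42.8
grip_force: 0.0
commanded [471.   47.5 133.  184. ]
shift cm [-3.92 20.43  2.3 ] rz 1.151
```

```bash
python3 -m handwheel '{"series": [[[-0.5,4,0,0,0,0.16,0.5],[-1.3,8,0.5,0,0,0.32,0.5],[-2,12,1,0,0,0.5,0.5],[-3,16,1.5,0,0,0.66,0.5],[-3.9,20.4,2.3,0,0,0.82,0.5],[-3.9,20.4,2.3,0,0,1,0.5],[-3.9,20.4,2.3,0,0,1.15,0.5],[-3.9,20.4,2.3,0,0,1.15,0.5]]]}'; python3 c.py set -3.9 20.4 2.3 1.15
python3 - <<'E'
from h import *
T=eyes.snapshot('top');S=eyes.snapshot('side')
a=cv2.resize(T['img'][205:310,250:340],(514,600),interpolation=2)
b=cv2.resize(S['img'][290:390,290:390],(286,286),interpolation=2)
o=np.zeros((600,800,3),np.uint8);o[:,:514]=a;o[:286,514:]=b
o[300:586,514:]=cv2.resize(S['img'][245:320,330:405],(286,286),interpolation=2)
cv2.imwrite('pics/b4.png',o[:,:,::-1]); np.savez('s4.npz',T=T['img'],S=S['img'])
E
```

```text
time: 10.95
tool_pos: [495.2, 253.7, 109.4]
tcp_rot: [-179.9, -0.0, 118.1]
ft_force: [0.8, -0.5, -0.5]
finger_gap: 42.9
grip_force: 0.0
commanded [495.8 253.7 110.  118.1]
```

View pics/b4.png

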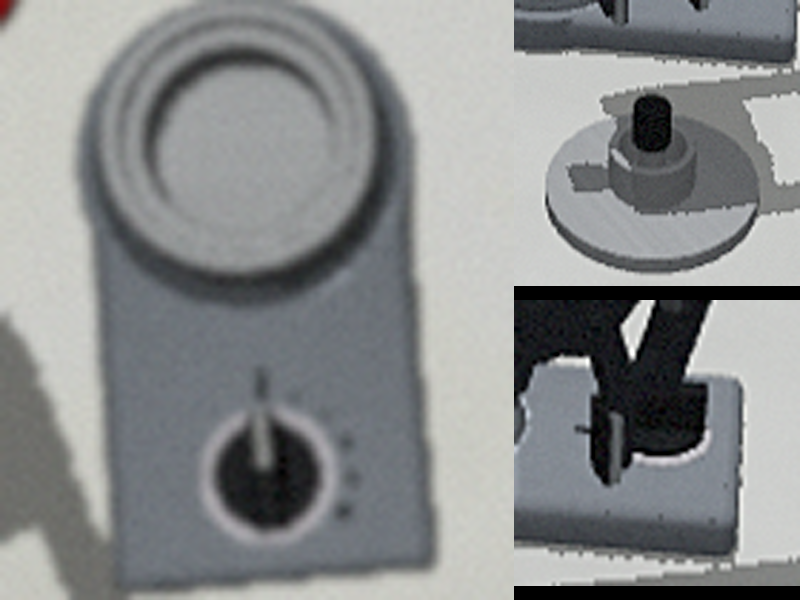

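The top view shows the pointer line (266,468)→(260,410) aimed at the zero bar (262,372)–(263,398). The side insets show the lids undisturbed, with the inner knob under the gripper. Now I check the angle.

```bash
python3 - <<'E'
from h import *
T=eyes.snapshot('top');S=eyes.snapshot('side')
c=lambda u,v:((u+.5)/5.711-.5+250,(v+.5)/5.714-.5+205)
P=lambda u,v,z:onz(T,*c(u,v),z)[:2]
def ang(a,b):d=b-a;return np.degrees(np.arctan2(d[1],d[0])).round(2)
print('pointer by eye',ang(P(266,468,68),P(260,410,68)))
# subpixel: bright line in dark knob
g=T['img'].astype(float).mean(2)
x0,y0=c(266,468);pts=[]
for v in np.arange(278,286):
    u=np.arange(292,301);w=np.clip(g[v,292:301]-70,0,None)
    m=abs(u-(x0-0.1*(y0-v)))<2.6; pts.append(((w*m*u).sum()/(w*m).sum(),v)); 
pts=np.array(pts); k=np.polyfit(pts[:,1],pts[:,0],1); print(pts.round(2)[:,0],k)
print('pointer fit',ang(onz(T,np.polyval(k,286),286,68)[:2],onz(T,np.polyval(k,278),278,68)[:2]))
# box edges at z=34: hue blueish deck vs white table
dk=g
def edge(v,lo,hi):
    row=g[v,lo:hi];d=np.gradient(row);i=np.argmax(abs(d));w=abs(d[max(i-2,0):i+3]);return lo+(w*np.arange(max(i-2,0),i+3)).sum()/w.sum()
for lo,hi,nm in((263,275,'L'),(318,331,'R')):
    e=np.array([onz(T,edge(v,lo,hi),v,34)[:2] for v in range(250,300)])
    k=np.polyfit(e[:,0],e[:,1],1);r_=e[:,1]-np.polyval(k,e[:,0]);k=np.polyfit(e[abs(r_)<2][:,0],e[abs(r_)<2][:,1],1);print(nm,np.degrees(np.arctan(k[0])).round(2),'y at x=540',np.polyval(k,540).round(1))
h=np.array([onz(T,u,291+np.argmax(np.gradient(g[291:314,u])),34)[:2] for u in range(275,322)])
k=np.polyfit(h[:,1],h[:,0],1);print('front edge',-np.degrees(np.arctan(k[0])).round(2))
# pot outer circle refined by Hough/hand in this crop
print('bar dir to pot', P(262,372,34),P(263,398,34))
print('pot', (P(98,137,86)+P(380,137,86))/2)
E
```

```text
pointer by eye 5.88
[294.71 294.81 295.08 295.16 295.27 295.59 295.54 295.62] [1.38786968e-01 2.56152708e+02]
pointer fit 7.88
L 4.25 y at x=540 122.5
R 3.86 y at x=540 -17.8
front edge 2.8
bar dir to pot [515.98544734  50.45368116] [504.74023544  50.02964148]
pot [609.47784451  57.24355497]
```

```bash
python3 - <<'E'
from h import *
T=eyes.snapshot('top')
b=T['img'][268:298,284:310]
g=b.astype(int).mean(2).astype(int)
print('cols',list(range(290,301)))
for i in range(3,24):print(268+i,g[i,6:17])
c=lambda X:proj(T,X).round(2)
for a in(2,4,6,8):
  t=np.radians(a);d=np.array([np.cos(t),np.sin(t)]);print(a,[c([*(np.array([471,47.6])+s*d),68]) for s in(0,12,24)])
E
```

```text
cols [290, 291, 292, 293, 294, 295, 296, 297, 298, 299, 300]
271 [117 119 119 116 100  77  86 110 115 117 116]
272 [120 116 117 115  99  75  85 109 116 115 116]
273 [122 120 118 115  99  79  82 108 120 115 111]
274 [118 117 117 116 103  83  86 109 113 115 110]
275 [116 117 118 118 115 108 108 114 127 125 118]
276 [125 126 126 123 123 122 111 121 135 140 137]
277 [132 144 136 119 116 121 106 106 124 149 155]
278 [142 155 139 107 107 129 103  79  95 126 146]
279 [154 147 117  80 101 127 107  65  56  81 111]
280 [135 115  79  58  95 125 109  61  32  44  66]
281 [ 99  67  47  52  92 121 109  67  30  16  31]
282 [ 67  41  26  43  82 117 114  69  31  12  28]
283 [ 42  28  25  44  80 118 117  86  34  15  20]
284 [ 37  35  33  35  81 116 125  88  38  18  31]
285 [ 25  32  34  33  75 114 123  81  39  15  18]
286 [ 28  22  30  27  60  92 104  69  27  19  11]
287 [35 32 31 24 38 55 58 44 24 16 24]
288 [33 27 23 20 29 35 39 26 20 18 26]
289 [32 30 26 16 23 26 30 30 25 14 21]
290 [34 33 26 23 29 23 29 33 22 16 21]
291 [37 27 25 25 21 28 33 26 25  8 23]
2 [array([295.91, 287.18]), array([295.73, 282.11]), array([295.55, 277.07])]
4 [array([295.91, 287.18]), array([295.55, 282.13]), array([295.2 , 277.09])]
6 [array([295.91, 287.18]), array([295.38, 282.14]), array([294.85, 277.13])]
8 [array([295.91, 287.18]), array([295.2 , 282.17]), array([294.5 , 277.17])]
```

The pointer is within about 2° of zero. Now down onto the inner lid's knob.

```bash
python3 -m handwheel '{"series": [[[0,0,3,0,0,0,0.5],[0,0,6,0,0,0,0.5],[0,0,8,0,0,0,0.5],[0,0,9,0,0,0,0.5],[0,0,9.5,0,0,0,0.5],[0,0,9.5,0,0,0,0.5],[0,0,9.5,0,0,0,0.2],[0,0,9.5,0,0,0,0.2],[0,0,9.5,0,0,0,0.2],[0,0,9.5,0,0,0,0.2]]]}' 50; python3 c.py set 0 0 9.5 0
```

```text
time: 12.45
tool_pos: [496.7, 254.1, 16.0]
tcp_rot: [179.9, 0.0, 118.1]
ft_force: [0.8, -0.1, 6.3]
finger_gap: 22.3
grip_force: 49.5
commanded [495.8 253.7  15.  118.1]
```

```bash
python3 -m handwheel '{"series": [[[0,0,-0.2,0,0,0,0.2],[0,0,-0.5,0,0,0,0.2],[0,0,-1,0,0,0,0.2],[0,0,-2,0,0,0,0.2],[0,0,-3,0,0,0,0.2],[0,0,-3,0,0,0,0.2],[0,0,-3,0,0,0,0.2]]]}'; python3 c.py set 0 0 -3 0
python3 - <<'E'
from h import *
S=eyes.snapshot('side'); np.savez('s5.npz',S=S['img']); m=S['img'].astype(int).max(2)
s=status.sense(); print(s['ft_force'].round(1),s['wrist_torque'].round(2))
f=lambda X:proj(S,X).round(1)
for z in(14,40,44):
  print(z,[f([496+67*a,255+67*b,z]).tolist() for a,b in((-1,0),(1,0),(0,1))])
for u in(320,330,340,350,360): 
  col=m[300:420,u]; print(u,[(300+i,int(col[i]),int(col[i+1])) for i in range(119) if abs(col[i+1]-col[i])>28])
E
```

```text
time: 13.32
tool_pos: [495.8, 253.8, 45.0]
tcp_rot: [180.0, -0.0, 118.1]
ft_force: [-0.2, 0.0, -4.7]
finger_gap: 22.7
grip_force: 49.2
commanded [495.8 253.7  45.  118.1]
[ 0.2 -0.9 -3.1] [ 0.01  0.04 -0.01]
14 [[375.1, 358.7], [301.2, 348.3], [330.7, 380.0]]
40 [[375.8, 347.4], [300.9, 337.2], [330.8, 368.5]]
44 [[375.9, 345.7], [300.9, 335.4], [330.8, 366.7]]
320 [(310, 17, 106), (311, 106, 198), (336, 187, 145), (337, 145, 102), (346, 94, 157), (364, 172, 133), (365, 133, 84), (380, 121, 193)]
330 [(355, 89, 158), (367, 163, 120), (373, 91, 124), (383, 119, 192)]
340 [(309, 68, 37), (321, 4, 33), (329, 25, 63), (355, 97, 155), (368, 148, 104), (373, 80, 109), (383, 125, 195)]
350 [(307, 23, 88), (354, 100, 165), (366, 178, 132), (367, 132, 82), (372, 86, 124), (382, 123, 196)]
360 [(310, 78, 120), (312, 117, 185), (318, 209, 166), (319, 166, 123), (353, 97, 162), (363, 162, 111), (379, 126, 197)]
```

Both lids are held: weight about 3–4 N and level. Now lift higher and carry them to above the pot.

```bash
python3 c.py 495.8 253.7 150 118.1; python3 c.py 510 150 150 118.1; python3 c.py 610.3 57.8 150 118.1
```

```text
shift cm [ -0.   -0.  -10.5] rz -0.0
shift cm [ -9.82  -3.63 -10.5 ] rz -0.0
shift cm [-22.68   0.88 -10.5 ] rz -0.0
```

```bash
python3 -m handwheel '{"series": [[[0,0,-2.5,0,0,0,0.2],[0,0,-5.5,0,0,0,0.2],[0,0,-8.5,0,0,0,0.2],[-1.5,-0.5,-10.5,0,0,0,0.2],[-4.5,-1.5,-10.5,0,0,0,0.2],[-7.5,-2.5,-10.5,0,0,0,0.2],[-10.5,-3,-10.5,0,0,0,0.2],[-13.5,-2.5,-10.5,0,0,0,0.2],[-16.5,-1.5,-10.5,0,0,0,0.2],[-19.5,-0.3,-10.5,0,0,0,0.2],[-21.8,0.5,-10.5,0,0,0,0.2],[-22.68,0.88,-10.5,0,0,0,0.2]]]}'; python3 c.py set -22.68 0.88 -10.5 0
python3 -m handwheel '{"series": [[[0,0,0,0,0,0,0.2],[0,0,2,0,0,0,0.2],[0,0,2,0,0,0,0.2],[0,0,2,0,0,0,0.2]]]}'; python3 c.py set 0 0 2 0
python3 - <<'E'
from h import *
T=eyes.snapshot('top');S=eyes.snapshot('side');np.savez('s6.npz',S=S['img'],T=T['img'])
def P(X):return proj(S,X).round(1)
# predicted outer-lid plate extremes, side view (plate top z = 130-15+2+14-... )
t=np.linspace(0,2*np.pi,180)
for z in(129,):
  q=np.array([proj(S,[610.3+67*np.cos(a),57.8+67*np.sin(a),z]) for a in t]);print('pred lid',q.min(0).round(1),q.max(0).round(1))
q=np.array([proj(S,[610.3+58*np.cos(a),57.8+58*np.sin(a),86]) for a in t]);print('pred rim',q.min(0).round(1),q.max(0).round(1))
m=S['img'].astype(int).max(2)
o=cv2.resize(S['img'][190:310,240:360],(600,600),interpolation=2);cv2.imwrite('pics/s6.png',o[:,:,::-1])
for v in range(224,270,6): print(v,[(250+i,int(m[v,250+i]),int(m[v,251+i])) for i in range(100) if abs(m[v,251+i]-m[v,250+i])>25])
E
```

```text
time: 14.88
tool_pos: [610.4, 55.7, 149.1]
tcp_rot: [-179.9, -0.0, 118.0]
ft_force: [-0.0, 0.1, -4.1]
finger_gap: 22.6
grip_force: 49.6
commanded [610.3  57.8 150.  118.1]
time: 15.38
tool_pos: [609.6, 58.3, 129.4]
tcp_rot: [-179.9, -0.0, 118.1]
ft_force: [0.2, 1.0, -3.3]
finger_gap: 22.7
grip_force: 49.6
commanded [610.3  57.8 130.  118.1]
pred lid [266.6 221.2] [333.  254.6]
pred rim [272.1 240.7] [328.5 270.7]
224 [(272, 184, 149), (287, 163, 106), (294, 92, 41), (295, 41, 7), (304, 10, 39), (305, 39, 81), (313, 120, 35), (336, 27, 124), (337, 124, 165), (346, 176, 148), (348, 152, 124), (349, 124, 60)]
230 [(251, 149, 216), (285, 173, 117), (286, 117, 60), (287, 60, 87), (312, 66, 97), (325, 91, 135), (327, 117, 29), (330, 31, 89), (331, 89, 179)]
236 [(250, 26, 178), (251, 178, 230), (253, 221, 143), (254, 143, 221), (267, 204, 170), (272, 168, 125), (284, 133, 96), (330, 88, 149), (331, 149, 183)]
242 [(253, 12, 64), (254, 64, 236), (266, 212, 123), (267, 123, 166), (273, 171, 79), (329, 93, 135), (332, 105, 169)]
248 [(257, 24, 210), (266, 209, 171), (267, 171, 52), (269, 63, 116), (270, 116, 166), (324, 157, 88), (331, 57, 164), (347, 111, 193)]
254 [(260, 28, 209), (270, 199, 121), (271, 121, 59), (279, 85, 122), (282, 140, 166), (315, 150, 124), (318, 106, 65), (327, 71, 116), (328, 116, 215)]
260 [(263, 18, 200), (272, 221, 41), (273, 41, 90), (319, 65, 91), (326, 95, 66), (327, 66, 103), (328, 103, 204)]
266 [(265, 7, 193), (272, 198, 79), (336, 102, 147)]
```

View pics/s6.png

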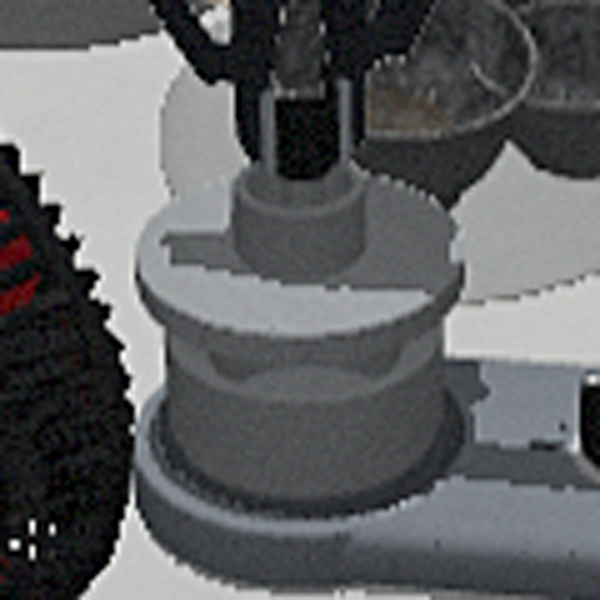

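The tenth and last picture shows the lid plate (u 266–332) level and centred over the pot (u 272–328), ready to lower.

```bash
python3 -m handwheel '{"series": [[[0,0,1,0,0,0,0.2],[0,0,2,0,0,0,0.2],[0,0,2.5,0,0,0,0.2],[0,0,2.8,0,0,0,0.2],[0,0,3.1,0,0,0,0.2],[0,0,3.3,0,0,0,0.2],[0,0,3.3,0,0,0,0.2],[0,0,3.3,0,0,0,0.2]]]}'; python3 c.py set 0 0 3.3 0; python3 -c "
from h import *
s=status.sense(); print(s['tool_pos'].round(1),s['ft_force'].round(1),s['wrist_torque'].round(2))"
```

```text
time: 16.48
tool_pos: [610.5, 57.8, 97.2]
tcp_rot: [180.0, 0.0, 118.1]
ft_force: [0.0, -0.1, -3.3]
finger_gap: 22.3
grip_force: 49.6
commanded [610.3  57.8  97.  118.1]
[610.5  57.8  97.2] [ 0.  -0.1 -3.3] [-0.01 -0.03  0.02]
```

```bash
for i in 1 2 3; do python3 -m handwheel '{"series": [[[0,0,0.1,0,0,0,0.2],[0,0,0.2,0,0,0,0.2],[0,0,0.2,0,0,0,0.2]]]}' | grep -E 'pos|force'; python3 c.py set 0 0 0.2 0; done
```

```text
tool_pos: [610.5, 57.8, 95.2]
ft_force: [0.3, -0.3, -1.4]
grip_force: 49.7
commanded [610.3  57.8  95.  118.1]
tool_pos: [610.4, 57.8, 93.1]
ft_force: [0.4, -0.2, -0.7]
grip_force: 50.0
commanded [610.3  57.8  93.  118.1]
tool_pos: [610.8, 57.7, 92.9]
ft_force: [-4.9, 0.1, 10.3]
grip_force: 51.2
commanded [610.3  57.8  91.  118.1]
```

Outer lid landed first, then the inner at TCP 93, as expected from the heights. Release gently and retreat upward.

```bash
python3 -m handwheel '{"series": [[[0,0,-0.15,0,0,0,0.2],[0,0,-0.15,0,0,0,0.35],[0,0,-0.15,0,0,0,0.5],[0,0,-0.15,0,0,0,0.5],[0,0,-2,0,0,0,0.5],[0,0,-4,0,0,0,0.5],[0,0,-7,0,0,0,1],[0,0,-7,0,0,0,1],[0,0,-7,0,0,0,1],[0,0,-7,0,0,0,1]]]}'; python3 c.py set 0 0 -7 0
python3 - <<'E'
from h import *
S=eyes.snapshot('side');np.savez('s7.npz',S=S['img']);m=S['img'].astype(int).max(2)
t=np.linspace(0,2*np.pi,180)
for n,r_,z in(('plate',67,92),('collar',27,122),('knob',12,153)):
  q=np.array([proj(S,[610.3+r_*np.cos(a),57.8+r_*np.sin(a),z]) for a in t]);print(n,q.min(0).round(1),q.max(0).round(1))
for v in(210,215,220,226,232,238,250,256): print(v,[(255+i,int(m[v,255+i]),int(m[v,256+i])) for i in range(90) if abs(m[v,256+i]-m[v,255+i])>22])
for u in(285,300,315): print('u',u,[(190+i,int(m[190+i,u]),int(m[191+i,u])) for i in range(100) if abs(m[191+i,u]-m[190+i,u])>22])
E
```

```text
time: 18.85
tool_pos: [609.7, 57.8, 160.1]
tcp_rot: [-179.9, -0.0, 118.1]
ft_force: [-1.0, 0.7, -0.2]
finger_gap: 85.7
grip_force: 0.0
commanded [610.3  57.8 161.  118.1]
plate [267.5 236.2] [332.9 270.7]
collar [286.6 233.4] [313.2 246.9]
knob [293.6 223.8] [305.6 229.6]
210 [(272, 205, 150), (289, 170, 140), (290, 140, 73), (291, 73, 37), (296, 42, 75), (298, 79, 108), (300, 95, 70), (326, 88, 51), (340, 45, 81), (341, 81, 108), (342, 108, 81), (343, 81, 46), (344, 46, 78)]
215 [(271, 203, 148), (291, 176, 80), (292, 80, 33), (293, 33, 68), (305, 48, 88), (311, 103, 72), (336, 70, 46)]
220 [(271, 203, 148), (294, 155, 88), (295, 88, 35), (339, 30, 127), (340, 127, 176), (343, 158, 89), (344, 89, 23)]
226 [(272, 205, 128), (273, 128, 151), (294, 177, 116), (295, 116, 80), (296, 80, 5), (303, 1, 51), (304, 51, 78), (305, 78, 51), (334, 29, 122), (335, 122, 160)]
232 [(276, 182, 149), (293, 166, 190), (294, 190, 0), (301, 0, 23), (305, 5, 102), (306, 102, 28), (327, 30, 93), (328, 93, 156)]
238 [(255, 0, 186), (256, 186, 209), (281, 184, 122), (282, 122, 145), (287, 165, 142), (289, 127, 93), (294, 67, 3), (305, 10, 60), (310, 98, 132), (314, 143, 169)]
250 [(259, 15, 160), (261, 151, 214), (268, 197, 168), (271, 170, 125), (273, 131, 88), (286, 106, 68), (331, 86, 148), (336, 111, 194), (343, 176, 206)]
256 [(261, 11, 156), (262, 156, 222), (266, 204, 154), (271, 150, 83), (276, 88, 156), (282, 156, 88), (287, 100, 77), (311, 72, 99), (332, 90, 210)]
u 285 [(190, 172, 134), (191, 134, 183), (246, 174, 128), (247, 128, 84), (256, 96, 152), (269, 165, 126), (270, 126, 87), (286, 77, 53)]
u 300 [(211, 91, 61), (212, 61, 37), (216, 56, 93), (217, 93, 70), (218, 70, 37), (223, 38, 121), (224, 121, 89), (225, 89, 12), (241, 17, 73), (259, 76, 153), (270, 169, 138), (271, 138, 91)]
u 315 [(215, 72, 101), (217, 85, 45), (234, 28, 153), (238, 169, 131), (239, 131, 93), (260, 90, 156), (268, 175, 123), (269, 123, 73)]
```

Seated and centred: plate near edge at v=270.5 against 270.7 predicted. Now descend straight with open fingers around the collar. The same lateral position keeps the outer lid centred on the inner.

```bash
python3 -m handwheel '{"series": [[[0,0,2.5,0,0,0,1],[0,0,5,0,0,0,1],[0,0,7,0,0,0,1],[0,0,8,0,0,0,1],[0,0,8.6,0,0,0,1],[0,0,9,0,0,0,1],[0,0,9.2,0,0,0,1],[0,0,9.2,0,0,0,1]]]}'; python3 c.py set 0 0 9.2 0
python3 - <<'E'
from h import *
S=eyes.snapshot('side');np.savez('s8.npz',S=S['img']);m=S['img'].astype(int).max(2)
print(status.sense()['ft_force'].round(1))
# dark (black) columns: lowest black pixel per column -> fingertips
for u in range(274,330,2):
  vs=[v for v in range(200,262) if m[v,u]<45]; print((u,max(vs)) if vs else (u,None),end=' ')
ty=np.array([.882,.471]);tx=np.array([-.471,.882])
for z in(96,104,112):
  print(z,[proj(S,[*(np.array([610.3,57.8])+s*43*ty+k*11*tx),z]).round(1).tolist() for s in(-1,1) for k in(-1,1)])
E
```

```text
time: 19.9
tool_pos: [610.6, 57.8, 69.4]
tcp_rot: [180.0, 0.0, 118.1]
ft_force: [0.6, -0.9, -0.7]
finger_gap: 85.6
grip_force: 0.0
commanded [610.3  57.8  69.  118.1]
[-0.2 -0.3 -0.8]
(274, 242) (276, 244) (278, 230) (280, 246) (282, 225) (284, 223) (286, 222) (288, 219) (290, 217) (292, 217) (294, 218) (296, 241) (298, 241) (300, 241) (302, 241) (304, 241) (306, 221) (308, 232) (310, 233) (312, 233) (314, 234) (316, 234) (318, 234) (320, 237) (322, 240) (324, 224) (326, 236) (328, 231) 96 [[318.8, 245.2], [321.8, 250.5], [278.5, 251.4], [280.9, 256.9]]
104 [[318.8, 241.9], [321.8, 247.2], [278.4, 248.1], [280.8, 253.5]]
112 [[318.8, 238.6], [321.8, 243.8], [278.2, 244.7], [280.6, 250.2]]
```

```bash
python3 -m handwheel '{"series": [[[0,0,0.4,0,0,0,1],[0,0,0.8,0,0,0,1],[0,0,1.2,0,0,0,1],[0,0,1.2,0,0,0,0.8],[0,0,1.2,0,0,0,0.72],[0,0,1.2,0,0,0,0.72]]]}' 30; python3 c.py set 0 0 1.2 0
python3 -m handwheel '{"series": [[[0,0,0,0,0,0,0.66],[0,0,0,0,0,0,0.62],[0,0,0,0,0,0,0.55],[0,0,0,0,0,0,0.55],[0,0,0,0,0,0,0.55]]]}' 30
```

```text
time: 20.7
tool_pos: [610.5, 57.8, 57.2]
tcp_rot: [180.0, 0.0, 118.1]
ft_force: [-0.3, -0.2, 0.1]
finger_gap: 61.9
grip_force: 0.0
commanded [610.3  57.8  57.  118.1]
time: 21.32
tool_pos: [611.0, 57.9, 57.8]
tcp_rot: [179.9, 0.0, 118.1]
ft_force: [0.2, 0.5, 5.5]
finger_gap: 54.0
grip_force: 31.9
```

```bash
python3 -m handwheel '{"series": [[[0,0,0,0,0,0,0.55],[0,0,0,0,0,0,0.55],[0,0,-0.3,0,0,0,0.55],[0,0,-0.6,0,0,0,0.55],[0,0,-1,0,0,0,0.55],[0,0,-1.4,0,0,0,0.55],[0,0,-1.8,0,0,0,0.55],[0,0,-2.2,0,0,0,0.55],[0,0,-2.2,0,0,0,0.55]]]}' 50; python3 c.py set 0 0 -2.2 0
```

```text
time: 22.45
tool_pos: [610.7, 57.8, 79.6]
tcp_rot: [180.0, 0.0, 118.1]
ft_force: [-0.6, 0.2, -2.4]
finger_gap: 52.9
grip_force: 52.7
commanded [610.3  57.8  79.  118.1]
```

```bash
python3 -m handwheel '{"series": [[[0,0,-1,0,0,0,0.55],[0,0,-2.5,0,0,0,0.55],[0,0,-4,0,0,0,0.55],[0,0,-6,0,0,0,0.55],[0,0,-8,0,0,0,0.55],[0,0,-10,0,0,0,0.55],[0,0,-12,0,0,0,0.55],[0,0,-13.5,0,0,0,0.55],[0,0,-15,0,0,0,0.55],[0,0,-15.8,0,0,0,0.55],[0,0,-15.8,0,0,0,0.55],[0,0,-15.8,0,0,0,0.55]]]}'; python3 c.py set 0 0 -15.8 0
python3 - <<'E'
from h import *
S=eyes.snapshot('side');m=S['img'].astype(int).max(2)
s=status.sense();print(s['ft_force'].round(1),s['wrist_torque'].round(2),s['tool_pos'].round(1))
t=np.linspace(0,2*np.pi,180)
for n,r_,z in(('plate',67,272),('skirt',67,258),('knob',12,153),('boss',18,89),('disc',46,83),('rim',58,86)):
  q=np.array([proj(S,[610.3+r_*np.cos(a),57.8+r_*np.sin(a),z]) for a in t]);print(n,q.min(0).round(1),q.max(0).round(1))
for v in(165,172,180,230,236,242,256): print(v,[(255+i,int(m[v,255+i]),int(m[v,256+i])) for i in range(90) if abs(m[v,256+i]-m[v,255+i])>25])
for u in(275,285,300,315,325): print('u',u,[(150+i,int(m[150+i,u]),int(m[151+i,u])) for i in range(130) if abs(m[151+i,u]-m[150+i,u])>25])
E
```

```text
time: 23.95
tool_pos: [609.9, 57.7, 236.1]
tcp_rot: [-179.9, -0.0, 118.1]
ft_force: [-0.1, -0.6, -2.5]
finger_gap: 53.3
grip_force: 52.8
commanded [610.3  57.8 237.  118.1]
[-0.7  0.6 -2.3] [-0.02 -0.01  0.01] [609.8  57.8 235.9]
plate [262.6 158.1] [333.7 186.7]
skirt [263.  164.7] [333.6 193.8]
knob [293.6 223.8] [305.6 229.6]
boss [291.5 249.3] [309.  258.6]
disc [278.  244.8] [322.6 268.6]
rim [272.1 240.7] [328.5 270.7]
165 [(271, 127, 171), (276, 178, 48), (281, 26, 52), (282, 52, 97), (284, 94, 52), (286, 38, 79), (313, 54, 10), (314, 10, 96), (317, 75, 9), (319, 13, 87), (326, 88, 124), (327, 124, 159), (329, 181, 209)]
172 [(264, 133, 167), (265, 167, 123), (268, 128, 87), (269, 87, 129), (273, 127, 87), (274, 87, 131), (275, 131, 179), (276, 179, 128), (277, 128, 178), (278, 178, 138), (279, 138, 84), (285, 78, 18), (286, 18, 85), (313, 77, 105), (329, 88, 151), (334, 185, 36), (340, 45, 110), (341, 110, 68)]
180 [(263, 84, 149), (264, 149, 60), (265, 60, 97), (266, 97, 145), (300, 160, 90), (334, 71, 40), (341, 62, 120), (342, 120, 44)]
230 [(274, 205, 119), (275, 119, 152
[... 735 characters left out ...]
 76, 142), (240, 127, 184), (241, 184, 211), (242, 211, 182), (243, 182, 123), (244, 123, 87), (265, 82, 155), (267, 172, 121), (268, 121, 74)]
u 300 [(179, 93, 160), (187, 169, 130), (188, 130, 86), (194, 91, 65), (209, 68, 96), (211, 94, 54), (216, 56, 97), (218, 75, 36), (223, 39, 118), (224, 118, 91), (225, 91, 1), (241, 0, 72)]
u 315 [(151, 28, 102), (181, 90, 148), (185, 170, 133), (186, 133, 95), (217, 77, 42), (234, 25, 151), (242, 142, 105)]
u 325 [(150, 79, 39), (152, 22, 101), (160, 87, 55), (161, 55, 14), (162, 14, 149), (164, 130, 92), (181, 91, 163), (182, 163, 131), (183, 131, 64), (188, 68, 148), (189, 148, 122), (190, 122, 42), (217, 90, 46), (233, 26, 151), (248, 146, 104)]
```

The outer lid is level about 18 cm up. The inner knob (u 294–305) and boss (u 291–309) sit where they were, so I'm handing in.

```bash
python3 -m handwheel '{"series": [[[0,0,0,0,0,0,0.55],[0,0,0,0,0,0,0.55],[0,0,0,0,0,0,0.55]]]}' && python3 -c "
from bench import r
print(r.hand_in())"
```

```text
time: 24.38
tool_pos: [610.3, 57.8, 236.9]
tcp_rot: [-180.0, -0.0, 118.1]
ft_force: [-0.3, 1.2, -3.0]
finger_gap: 53.7
grip_force: 52.8
the job is handed in; nothing more can be done
None
```

I handed the job in at 24.4 s with the heat knob within about 2° of zero, the inner lid seated on the pot, and the outer lid held level about 18 cm above its seat; no verdict came back.

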